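# Slide a pendant blank along the rail into the jig's corner pocket

## Task

Slide the round wooden blank home in the drilling jig with a fingertip, without lifting it: starting well short of the pocket, push it across the board against the long aluminium rail, then drag it along the rail into the corner pocket at the rail's far end, until it touches both the rail and the end stop. Keep it flat on the board and leave it there. Do not disturb the square blank or the spool of thread on the board.

Things in the scene. Friction and masses are not known exactly. Their poses are not given: they have to be found in the camera images.
- jig: Drilling jig: flat plywood board 260 x 144 mm, 18 mm thick, fixed on the table, turned -5 to +18 degrees. Origin: centre of its underside, on the table; x along its long side and rail, away from the robot; y left; z up; board top at z = 18 mm. An aluminium rail runs along its left side, with a corner pocket at its far end. Board and rail are waxed and slippery (friction about 0.25).
- rail (a point): Middle of the rail's inner (right) face, at the board's top: x = 0, y = +60, z = +18 mm of the jig. The rail is straight, 12 mm wide, 10 mm high above the board, from x = -112 to +122 mm of the jig. Axes as the jig's.
- lip (a point): Free end of the pocket's lip, at its inner face, at the board's top: x = +86, y = +22, z = +18 mm of the jig. The lip is 8 mm thick, 10 mm high, parallel to the rail, and runs from here to the end stop, whose inner face is at x = +110 mm, 10 mm high, across from the rail to the lip. So the pocket is 38 mm wide, 24 mm deep, closed at the far end and open towards the robot, along the rail.
- round_blank: The blank to slide home: a round disc of dark wood, 34 mm across, 12 mm thick, about 40 g, a thin brass ring inlaid on top; loose on the board. Origin: centre of its underside. Against the rail its centre is at y = +43 mm of the jig. It starts 61 to 83 mm to the right of that line and 93 to 198 mm short of its final place; the round and square blanks may have changed places.
- home (a point): Point on the board's top where the centre of the round blank's underside lies when it touches both the rail and the end stop: x = +93, y = +43, z = +18 mm of the jig.
- square_blank: A square blank of the same dark wood with a brass ring, 32 x 32 mm and 12 mm thick, loose on the board; to be left alone. Origin at the centre of its underside.
- spool: A spool of thread, 36 mm across and 44 mm tall, standing loose on the board near its far right corner; to be left alone. Origin at the centre of its underside.
There are look-alikes about, which are no part of the job. What is shaped like the round_blank but pink or white is not meant.

How it is judged:
On the way:
1. the round blank lies against the rail (gap under 4 mm), its centre still more than 53 mm short of its final place (y of round_blank in the frame of jig above 0.039 m and x of round_blank in the frame of jig below 0.04 m), for 0.1 s.
At the end, for the whole second after the job is handed in: The round blank lies flat and at rest on the board in the corner pocket, within 3 mm of the end stop and within 3 mm of the rail, and the square blank and the spool are within 10 mm of where they stood (x of round_blank in the frame of jig above 0.09 m and y of round_blank in the frame of jig above 0.04 m and z of round_blank in the frame of jig below 0.0205 m and angle between round_blank's own z axis and vertical below 0.08 rad and linear speed of round_blank below 0.01 m/s and distance of each of square_blank, spool from where it was at the start of the episode below 0.01 m); the robot touches nothing.
It fails at once if the round blank is lifted more than 6 mm off the board, falls off it or is tipped more than 17 degrees (z of round_blank in the frame of jig above 0.024 m or z of round_blank in the frame of jig below 0.012 m or angle between round_blank's own z axis and vertical above 0.3 rad).
It fails at once if over the last 53 mm before its final place the round blank is more than 8 mm away from the rail (x of round_blank in the frame of jig above 0.04 m and y of round_blank in the frame of jig below 0.035 m).
It fails at once if the square blank or the spool is moved more than 10 mm or knocked over (distance of any of square_blank, spool from where it was at the start of the episode above 0.01 m or angle between spool's own z axis and vertical above 0.4 rad).
It also fails if it takes over 48 s, if anything falls off the work surface, if the arm or the gripper's body presses on something with over 40 N, if the wrist force passes 120 N, or if a joint passes its speed limit or range.

## Robot

A 6-joint arm with a two-finger parallel gripper is mounted at the origin on the work surface; the furniture and walls round the work are solid. World frame = base frame: x ahead of the robot, y to its left, z up, the work surface at z = 0. Lengths are in m, angles in rad, forces in N, time in s.
With the tool pointing down it reaches from about 0.35 to 0.975 m from the base axis. Payload 4.9 kg.
Tool frame: the origin (TCP) lies at the very end of the fingers, on their centre line; the grasp point (between the pads) lies 19 mm behind it; z points along the fingers, y is the line along which they close (so a half turn about z gives the same grasp; the last joint's range is limited). The gripper opens to 85 mm and grips with 20 to 120 N. Pads are 22 mm wide; open, the fingers measure 114 mm over their backs; the gripper's body (76 mm by 85 mm) begins 54 mm behind the grasp point. The pads swing forward as they close: fully open they stand 13 mm farther back than shut.
Start: joints at [-1.22, 0.053, 1.613, -0, 1.476, -0.119], TCP at [0.283, -0.557, 0.231] pointing down, gripper open.
Joint ranges: [-3.01, 3.01], [-1.01, 2.22], [0.06, 2.58], [-1.02, 4.17], [0.09, 2.62], [-3.14, 3.14]. Speed limits (rad/s): [2.57, 2.57, 3.14, 3.14, 3.14, 3.14].

## Interface

Orientations are given as a rotation vector (axis times angle).
In Python, from station import get_obs, get_image, finish_job gives the robot as it stands. The module is installed in compiled form; this text tells all that it offers.
- The arm moves only by the tool carry_out, never from a script. Its argument "rows" is a list of rows, each a list of 7 numbers: the turn, a rotation vector about the tool's x, y, z as a fraction of full scale, then the shift along the tool's x, y, z as a fraction of full scale, then the closure, from -1 (fully open) to 1 (shut). A call has 1 to 5 rows; each row is the pose to reach, as a shift and turn from the pose commanded when the call began, along the tool's axes at that moment, turning the shorter way round; what a row does not reach only later rows make up. Full scale, the value 1, is 300 mm for a shift and pi rad for a turn. A row lasts 1/10 s, in which the tool goes at most 50 mm and 8.59 degrees, less where a joint would pass 70% of its speed; a pose out of reach is approached as far as the arm can. A call with a number of a shift or a turn outside -1 to 1 is refused whole. A call with a gripper value outside its range is refused whole. The fingers move at their own pace and stop on an object; "force" is the grip in N (left out, the last holds). Time passes only in rows, so rows that repeat a pose let the fingers close. It gives the time, the measured TCP pose, the force, the opening and the grip force at its end, in the units of the state.
- get_obs(): the state, without advancing time (a new reading comes with each control period).
- get_image(name): name is "side" or "top" or "wrist"; returns a dict with "img" (420x560x3 uint8, blue, green, red), "mtx" (3x3 intrinsics, pixels), "R" (3x3) and "t" (3): a world point X has camera coordinates R X + t. Camera axes: x right, y down, z forward; pixel columns grow to the right and rows downward; lengths in m; the calibration is good to about 2 mm. A picture is of the moment at which its call begins. There is no depth.
- finish_job(): hands the job in; it is judged then, once.
The state is a dict: "t": time; "q": joint angles; "dq": joint speeds; "effort": joint torques, N m; "tool_pos": TCP position; "tool_rot": TCP orientation; "contact_force": force on the tool from outside, world axes, zero at the start; "wrist_torque": the same for the moment, N m; "opening": finger opening in m; "grip_force": force on a finger pad.
Only numpy, scipy, OpenCV 4.12 (cv2) and the standard library are available. Lean on these libraries where they do the work, as an engineer would, in place of code of your own. Each camera call takes 0.05 s, during which the arm holds its last target. There are 200 camera calls.

## Working session

There is one attempt and no reset: what is moved stays moved. The work goes in short steps, Python scripts to look and compute and a tool call to move; the robot and the scene stay as the last step left them, time stands still between calls to the robot, and variables do not carry over. Pictures are saved under pics/ and viewed, at most 10 in all, crops included, and the job is handed in when it is done.

Besides the shell and the picture viewer there is one more tool, called after ">>>" in YAML: its name, and indented under it one key for each argument. carry_out: Moves the arm, as the interface text tells. Shift numbers are shares of 300 mm and turn numbers shares of pi rad, none past 1 either way. Its arguments: {"type":"object","properties":{"rows":{"type":"array"},"force":{"type":"number"}},"required":["rows"]}

```bash
mkdir -p pics; cat > h.py <<'E'
import numpy as np, cv2
from station import get_obs, get_image, finish_job
from scipy.spatial.transform import Rotation as Ro
def ray(c,uv,z):
    d=c["R"].T@np.linalg.inv(c["mtx"])@np.array([uv[0],uv[1],1.]); o=-c["R"].T@c["t"]
    return o+d*(z-o[2])/d[2]
def proj(c,X):
    p=c["mtx"]@(c["R"]@np.array(X)+c["t"]); return p[:2]/p[2]
E
python3 - <<'E'
from h import *
import pickle
o=get_obs(); print(o)
c={n:get_image(n) for n in("top","side")}
pickle.dump(c,open("c0.pkl","wb"))
for n in c: cv2.imwrite(f"pics/{n}0.png",c[n]["img"]); print(n,-c[n]["R"].T@c[n]["t"],c[n]["mtx"][0,0])
E
```

```text
{'t': 0.0, 'q': array([-1.21999024e+00,  5.34203356e-02,  1.61425367e+00, -1.74531926e-05,
        1.47601643e+00, -1.18998001e-01]), 'dq': array([ 4.86095906e-04,  2.85545009e-03,  3.07039646e-04, -6.18816436e-04,
        7.99649585e-05, -1.03079228e-03]), 'effort': array([ 2.41162852e-03, -3.93680227e+01, -3.70175314e+01,  1.39401923e-04,
        6.96379910e-03, -1.50397817e-06]), 'tool_pos': array([ 0.2827303 , -0.55670891,  0.23004776]), 'tool_rot': array([-3.05329038e+00, -7.30716561e-01,  4.07907929e-04]), 'contact_force': array([0.00283461, 0.76030633, 0.76775487]), 'wrist_torque': array([-0.03710671, -0.02696741, -0.007176  ]), 'grip_force': 0.0, 'opening': 0.08516021482244839}
top [ 0.38328075 -0.26383728  0.87830294] 527.7963816079706
side [ 0.35408382 -1.02742469  0.44784661] 441.96526430151357
```

View pics/top0.png

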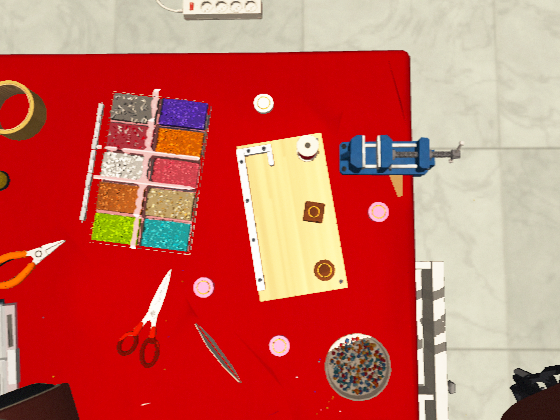

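View pics/side0.png

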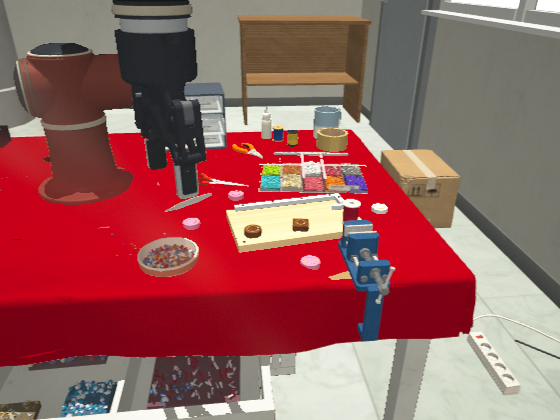

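Top view: the jig's rail runs from (262,300) to (238,148) with the pocket at the upper end. The dark discs are the round one at (324,270) and the square one at (314,212). The spool is at (308,147), and the pink/white look-alikes are off the board at (379,212), (203,287), (279,346) and (263,103). The round blank is the one at (324,270), since it is dark wood with a round outline; I'll confirm that in a crop.

```bash
python3 - <<'E'
from h import *
import pickle
c=pickle.load(open("c0.pkl","rb"))["top"]; im=c["img"]
x0,y0=225,125
cr=im[y0:310,x0:360]; cv2.imwrite("pics/crop0.png",cv2.resize(cr,None,fx=3.2,fy=3.2,interpolation=cv2.INTER_CUBIC))
hsv=cv2.cvtColor(im,cv2.COLOR_BGR2HSV)
b,g,r=[im[...,i].astype(int) for i in range(3)]
roi=np.zeros(im.shape[:2],bool); roi[y0:310,x0:360]=1
notred=((g>70)&roi)|((r<130)&roi)
m=notred.astype(np.uint8)*255
m[:, 338:][:180-0]=0
cs,_=cv2.findContours(m,0,2); k=max(cs,key=cv2.contourArea)
rect=cv2.minAreaRect(k); bx=cv2.boxPoints(rect); print("rect",rect)
P=np.array([ray(c,p,0.018) for p in bx]);print(bx,P)
print(np.linalg.norm(P-np.roll(P,1,0),axis=1))
dark=((r<140)&(g<100)&roi).astype(np.uint8)*255
dark=cv2.morphologyEx(dark,cv2.MORPH_CLOSE,np.ones((5,5)))
for q in cv2.findContours(dark,0,2)[0]:
    if cv2.contourArea(q)>100:
        (u,v),(w,h),a=cv2.minAreaRect(q); X=ray(c,(u,v),0.03); print("dark",(u,v),w,h,a,cv2.contourArea(q),X)
E
```

```text
rect ((290.62969970703125, 216.74105834960938), (157.71449279785156, 90.46460723876953), 80.6900634765625)
[[233.23608 146.24   ]
 [322.50903 131.60509]
 [348.02332 287.24213]
 [258.75037 301.877  ]] [[ 0.58635274 -0.1527126   0.018     ]
 [ 0.61018256 -0.30150198  0.018     ]
 [ 0.35374675 -0.34059746  0.018     ]
 [ 0.33015261 -0.1967895   0.018     ]]
[0.259964   0.15068557 0.25939888 0.14573062]
dark (321.6764831542969, 268.29412841796875) 14.55213737487793 16.249887466430664 14.03624439239502 128.0 [ 0.38403519 -0.29800509  0.03      ]
dark (313.44000244140625, 211.9199676513672) 19.233304977416992 19.516149520874023 8.13010311126709 331.0 [ 0.47452549 -0.28538198  0.03      ]
dark (349.0, 154.5) 39.0 20.0 90.0 681.5 [ 0.56851905 -0.34380793  0.03      ]
```

View pics/crop0.png

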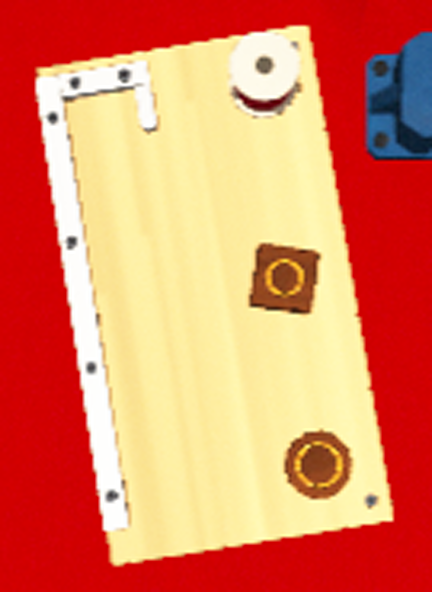

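The crop confirms it: the round dark blank is at crop (318,465), i.e. px (324.4,270.3), and the square one is at crop (285,279). Next I fit the board's edges for the jig frame.

```bash
cat >> h.py <<'E'
def line(pts):  # world pts -> point, dir (robust)
    v=cv2.fitLine(np.float32(pts)[:,:2],cv2.DIST_HUBER,0,1e-4,1e-4).ravel(); return v[2:],v[:2]
E
python3 - <<'E'
from h import *
import pickle
c=pickle.load(open("c0.pkl","rb"))["top"]; im=c["img"].astype(int)
b,g,r=im[...,0],im[...,1],im[...,2]
# board right edge: last row pixel with g>100 ; subpixel using g
def cross(a,th,i):  # position where a crosses th between i and i+1
    return i+(a[i]-th)/(a[i]-a[i+1])
R_=[];N_=[];L_=[]
for v in range(160,283):
    row=g[v]; est=321.25+(v-133.4)/(287.5-133.4)*26.25
    for i in range(int(est)-5,int(est)+6):
        if row[i]>=100>row[i+1]: R_.append(ray(c,(cross(row,100,i),v),.018)); break
for u in range(266,342):
    col=g[:,u]; est=301.6+(u-260.3)/87.2*(-14.1)
    for i in range(int(est)-5,int(est)+6):
        if col[i]>=100>col[i+1]: N_.append(ray(c,(u,cross(col,100,i)),.018)); break
for v in range(185,285): # rail inner top edge: blue drops white->yellow
    row=b[v]; est=225+(72+(v-161)/(290-161)*56)/3.2
    for i in range(int(est)-5,int(est)+6):
        if row[i]>=205>row[i+1]: L_.append(ray(c,(cross(row,205,i),v),.028)); break
out=[]
for n,p in(("R",R_),("N",N_),("rail",L_)):
    p0,d=line(p); d=d*np.sign(d[0] if n!="N" else d[1]); out.append((p0,d))
    print(n,len(p),p0,np.degrees(np.arctan2(d[1],d[0])),np.std((np.array(p)[:,:2]-p0)@[-d[1],d[0]]))
th=np.radians(np.mean([np.degrees(np.arctan2(out[i][1][1],out[i][1][0])) for i in(0,2)])); ex=np.array([np.cos(th),np.sin(th)]);ey=np.array([-ex[1],ex[0]])
print("rail-right edge dist (132):",(out[2][0]-out[0][0])@ey)
yc=((out[2][0]@ey-60e-3)+(out[0][0]@ey+72e-3))/2
xc=out[1][0]@ex+.130
# far edge/endstop check & objects
J=ex*xc+ey*yc; print("J",J,np.degrees(th)); pickle.dump((J,ex,ey),open("jig.pkl","wb"))
tj=lambda X:(np.array([(X[:2]-J)@ex,(X[:2]-J)@ey])*1000).round(1)
for n,crp,z in(("farR corner",(308,27),.018),("lip free end",(149,130),.028),("lip inner/stop corner",(137,92),.028)):
    print(n,tj(ray(c,(225+crp[0]/3.2,125+crp[1]/3.2),z)))
roi=np.zeros(r.shape,bool); roi[190:285,295:340]=1
rb=((g<110)&(b<90)&(r<160)&roi).astype(np.uint8)
for name,(cx,cy) in(("round",(324,270)),("square",(314,212))):
    mm=np.zeros_like(rb); mm[cy-14:cy+15,cx-14:cx+15]=rb[cy-14:cy+15,cx-14:cx+15]
    mm[:, 346:]=0
    k=np.vstack(cv2.findContours(mm,0,2)[0]); h=cv2.convexHull(k); M=cv2.moments(h)
    ctr=(M["m10"]/M["m00"],M["m01"]/M["m00"]); X=ray(c,ctr,.028); print(name,ctr,cv2.minEnclosingCircle(h)[1]*2,X,tj(X))
sp=ray(c,(225+264/3.2,125+62/3.2),.062); print("spool",sp,tj(sp))
E
```

```text
R 123 [ 0.45826036 -0.32363477] 9.2420435 0.0003271231802943209
N 76 [ 0.33915257 -0.25105488] 99.14534 0.0002947914609216622
rail 100 [ 0.44550475 -0.19134249] 9.20737 0.0008133621713806785
rail-right edge dist (132): 0.13262619
J [ 0.47042444 -0.24839869] 9.224706
farR corner [126.7 -72.2]
lip free end [84.7 17.7]
lip inner/stop corner [105.3  20.7]
round (323.6928104575163, 269.6307189542484) 20.830211639404297 [ 0.38191414 -0.30128791  0.028     ] [-95.8 -38. ]
square (313.3219800181653, 211.70617620345138) 25.814350128173828 [ 0.47508915 -0.28524392  0.028     ] [ -1.3 -37.1]
spool [ 0.57817615 -0.27581162  0.062     ] [102.  -44.3]
```

Measurements hold up: rail to right edge is 132.6 mm against 132, and the round blank is at jig (-96,-38), 81 mm right of the rail line and 189 mm short, both within the stated ranges. I'll push with two fingertip edges about 18 mm apart towards the rail, then with shut fingertips along it.

```bash
cat >> h.py <<'E'
import pickle
def row(jx,jy,z,yaw):
    """row numbers to put TCP at jig mm (jx,jy), world z mm, tool x at yaw deg from jig x, pointing down"""
    J,ex,ey=pickle.load(open("jig.pkl","rb")); o=get_obs(); R0=Ro.from_rotvec(o["tool_rot"])
    p=np.r_[J+ex*jx/1e3+ey*jy/1e3,z/1e3]; a=np.arctan2(ex[1],ex[0])+np.radians(yaw)
    Rt=Ro.from_euler("z",a)*Ro.from_euler("x",np.pi)
    r=(R0.inv()*Rt).as_rotvec()/np.pi; s=R0.inv().apply(p-o["tool_pos"])/.3
    print([jx,jy,z,yaw],np.round(np.r_[r,s],4).tolist(),"p",p.round(3))
def where():
    J,ex,ey=pickle.load(open("jig.pkl","rb")); o=get_obs(); d=o["tool_pos"][:2]-J
    x=Ro.from_rotvec(o["tool_rot"]).as_matrix()
    print("t",round(o["t"],2),"jig",(d@ex*1e3).round(1),(d@ey*1e3).round(1),"z",(o["tool_pos"][2]*1e3).round(1),"yaw",np.degrees(np.arctan2(x[:2,0]@ey,x[:2,0]@ex)).round(2),"tilt",np.degrees(np.arccos(-x[2,2])).round(2),"F",o["contact_force"].round(2),"open",round(o["opening"],4))
E
python3 -c "
from h import *
where(); row(-96,-78,80,90)"
```

```text
t 0.1 jig -234.7 -274.3 z 230.2 yaw 17.69 tilt 0.11 F [ 0.48 -0.67  1.03] open 0.0854
[-96, -78, 80, 90] [-0.0005, -0.0004, -0.4017, 0.6391, -0.4819, 0.5017] p [ 0.388 -0.341  0.08 ]
```

>>> carry_out:
  rows:
    - [0, 0, -0.4017, 0.6391, -0.4819, 0.4, 0.576]
    - [0, 0, -0.4017, 0.6391, -0.4819, 0.4, 0.576]
    - [0, 0, -0.4017, 0.6391, -0.4819, 0.4, 0.576]
    - [0, 0, -0.4017, 0.6391, -0.4819, 0.4, 0.576]
    - [0, 0, -0.4017, 0.6391, -0.4819, 0.4, 0.576]

```text
t: 0.6
tool_pos: [0.3814, -0.3545, 0.1183]
tool_rot: [-2.57, -1.807, -0.0]
contact_force: [0.9, 0.3, -0.7]
opening: 0.0186
grip_force: 0.0
```

```bash
python3 -c "
from h import *
where(); row(-96,-78,80,90)"
```

```text
t 0.6 jig -104.9 -90.4 z 118.3 yaw 60.99 tilt 0.02 F [ 0.88  0.26 -0.71] open 0.0186
[-96, -78, 80, 90] [-0.0001, -0.0001, -0.1612, 0.0505, 0.0058, 0.1276] p [ 0.388 -0.341  0.08 ]
```

>>> carry_out:
  rows:
    - [0, 0, -0.1612, 0.0505, 0.0058, 0.1, 0.576]
    - [0, 0, -0.1612, 0.0505, 0.0058, 0.1, 0.576]
    - [0, 0, -0.1612, 0.0505, 0.0058, 0.1, 0.576]
    - [0, 0, -0.1612, 0.0505, 0.0058, 0.1, 0.576]
    - [0, 0, -0.1612, 0.0505, 0.0058, 0.1, 0.576]

```text
t: 1.1
tool_pos: [0.3878, -0.3423, 0.089]
tool_rot: [-2.042, -2.386, -0.0]
contact_force: [-0.5, 1.3, 0.7]
opening: 0.0182
grip_force: 0.0
```

```bash
python3 -c "
from h import *
where(); row(-96,-78,21,90)
w=get_image('wrist'); cv2.imwrite('pics/w1.png',w['img'])"
```

```text
t 1.1 jig -96.6 -79.5 z 89.0 yaw 89.68 tilt 0.06 F [-0.51  1.34  0.71] open 0.0182
[-96, -78, 21, 90] [-0.0002, -0.0003, -0.0018, 0.0046, 0.0021, 0.2267] p [ 0.388 -0.341  0.021]
```

View pics/w1.png

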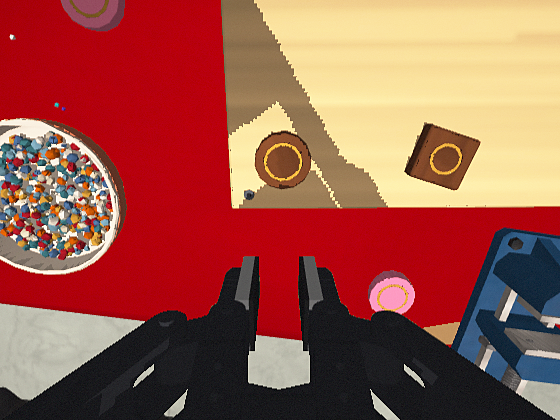

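The wrist view shows the round blank at (283,160), straight ahead of the finger gap (about column 278). The square blank is at (448,158), clear of the path. I go down and push.

>>> carry_out:
  rows:
    - [0, 0, 0, 0, 0, 0.12, 0.576]
    - [0, 0, 0, 0, 0, 0.2267, 0.576]
    - [0, 0, 0, 0, 0, 0.2267, 0.576]
    - [0, 0, 0, 0, 0, 0.2267, 0.576]

```text
t: 1.55
tool_pos: [0.3877, -0.3425, 0.0211]
tool_rot: [-2.043, -2.385, -0.0]
contact_force: [0.0, 0.4, -0.0]
opening: 0.0182
grip_force: 0.0
```

```bash
python3 -c "
from h import *
where(); row(-95,-38,21,90);row(-94,17,21,90)
w=get_image('wrist');im=w['img'].astype(int)
m=((im[...,1]<110)&(im[...,2]<170)&(im[...,0]<90)&(im[...,2]-im[...,1]<90)).astype(np.uint8);m[:, :200]=0;m[:,380:]=0;m[250:]=0
k=max(cv2.findContours(m,0,2)[0],key=cv2.contourArea);(u,v),r=cv2.minEnclosingCircle(k)
J,ex,ey=pickle.load(open('jig.pkl','rb'));X=ray(w,(u,v),.03)[:2]-J;print(u,v,r,X@ex,X@ey)"
```

```text
t 1.55 jig -96.8 -79.6 z 21.1 yaw 89.62 tilt 0.09 F [ 0.04  0.35 -0.05] open 0.0182
[-95, -38, 21, 90] [-0.0003, -0.0004, -0.0021, 0.1387, 0.0049, 0.0005] p [ 0.383 -0.301  0.021]
[-94, 17, 21, 90] [-0.0003, -0.0004, -0.0021, 0.3221, 0.007, 0.0007] p [ 0.375 -0.247  0.021]
283.8603515625 189.86036682128906 42.89998245239258 -0.09222278245340382 -0.037987820324567274
```

>>> carry_out:
  rows:
    - [0, 0, 0, 0.03, 0.008, 0, 0.576]
    - [0, 0, 0, 0.06, 0.008, 0, 0.576]
    - [0, 0, 0, 0.085, 0.008, 0, 0.576]
    - [0, 0, 0, 0.11, 0.008, 0, 0.576]
    - [0, 0, 0, 0.14, 0.008, 0, 0.576]

```text
t: 2.1
tool_pos: [0.3839, -0.3002, 0.0217]
tool_rot: [2.042, 2.387, -0.0]
contact_force: [0.1, -0.1, 1.1]
opening: 0.018
grip_force: 0.1
```

```bash
python3 -c "
from h import *
where(); row(-94,17,21,90)
w=get_image('wrist');cv2.imwrite('pics/w2.png',w['img'])"
```

```text
t 2.1 jig -93.7 -37.2 z 21.7 yaw 89.69 tilt 0.02 F [ 0.06 -0.12  1.11] open 0.018
[-94, 17, 21, 90] [0.0001, 0.0001, -0.0017, 0.1807, -0.0018, 0.0024] p [ 0.375 -0.247  0.021]
```

View pics/w2.png

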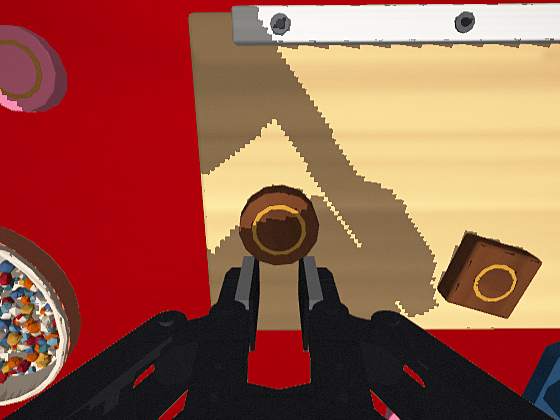

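The blank is nested between the two tips, at (279,225), and the rail is ahead along the top of the image. I continue straight.

>>> carry_out:
  rows:
    - [0, 0, 0, 0.04, 0, 0, 0.576]
    - [0, 0, 0, 0.08, 0, 0, 0.576]
    - [0, 0, 0, 0.12, 0, 0, 0.576]
    - [0, 0, 0, 0.155, 0, 0, 0.576]
    - [0, 0, 0, 0.18, 0, 0, 0.576]

```text
t: 2.65
tool_pos: [0.3753, -0.2464, 0.0214]
tool_rot: [-2.041, -2.388, -0.0]
contact_force: [0.1, 0.0, -0.4]
opening: 0.0183
grip_force: 0.1
```

```bash
cat >> h.py <<'E'
def disc(n,box=None):
    w=get_image(n); im=w["img"]; h=cv2.cvtColor(im,cv2.COLOR_BGR2HSV)
    m=cv2.inRange(h,(3,90,20),(16,255,150))
    if box: k=np.zeros_like(m); k[box[1]:box[3],box[0]:box[2]]=255; m&=k
    J,ex,ey=pickle.load(open("jig.pkl","rb"))
    for q in cv2.findContours(cv2.morphologyEx(m,cv2.MORPH_CLOSE,np.ones((5,5))),0,2)[0]:
        if cv2.contourArea(q)>100:
            (u,v),r=cv2.minEnclosingCircle(q); X=ray(w,(u,v),.029)[:2]-J; print(n,(round(u,1),round(v,1)),round(r,1),"jig",X@ex*1e3,X@ey*1e3)
    return im
E
python3 -c "
from h import *
where(); row(-94,20,21,90)
cv2.imwrite('pics/t3.png',cv2.resize(disc('top',(225,125,360,310))[125:310,225:360],None,fx=3.2,fy=3.2))
cv2.imwrite('pics/w3.png',disc('wrist'))"
```

```text
t 2.65 jig -93.6 17.3 z 21.4 yaw 89.71 tilt 0.02 F [ 0.14  0.03 -0.38] open 0.0183
[-94, 20, 21, 90] [-0.0, -0.0001, -0.0016, 0.0091, -0.0014, 0.0014] p [ 0.374 -0.244  0.021]
top (286.3, 273.0) 63.1 jig -91.57055827881351 21.882272494106914
top (313.5, 212.5) 12.9 jig -2.7242108972992902 -37.14398375538979
wrist (278.7, 369.9) 33.5 jig -91.66384486010915 -32.24112157906856
wrist (12.0, 354.5) 13.2 jig -219.63807880618447 -22.47378008886471
wrist (475.7, 356.4) 40.2 jig 3.050790183817874 -24.581317258595334
wrist (282.0, 336.0) 29.2 jig -90.03934351744702 -12.342722011440147
wrist (44.0, 337.0) 49.6 jig -202.07794606346667 -12.424830849228167
wrist (324.0, 271.5) 118.2 jig -71.5440255250065 21.68810160753617
wrist (379.0, 154.0) 180.1 jig -51.86927820421067 73.44945386878663
```

View pics/w3.png

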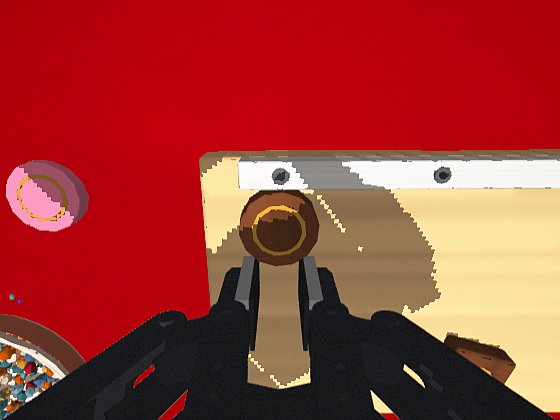

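The blank (279,228) is nearly touching the rail face (row 188). I push a few mm more until there is contact force.

>>> carry_out:
  rows:
    - [0, 0, 0, 0.005, 0, 0, 0.576]
    - [0, 0, 0, 0.01, 0, 0, 0.576]
    - [0, 0, 0, 0.01, 0, 0, 0.576]

```text
t: 3.05
tool_pos: [0.3754, -0.2456, 0.022]
tool_rot: [2.041, 2.386, -0.002]
contact_force: [0.5, -3.1, -0.3]
opening: 0.0183
grip_force: 1.5
```

```bash
python3 -c "
from h import *
where()"
```

```text
t 3.05 jig -93.3 18.0 z 22.0 yaw 89.68 tilt 0.12 F [ 0.54 -3.08 -0.26] open 0.0183
```

Contact made: 3 N against the rail, with the TCP at 18.0 as predicted (milestone 1). I back off and rise, then go behind the blank with shut fingers, yawed 10° so that the push also presses it on the rail.

>>> carry_out:
  rows:
    - [0, 0, 0, 0.005, 0, 0, 0.576]
    - [0, 0, 0, -0.04, 0, 0, 0.576]
    - [0, 0, 0, -0.06, 0, 0, 0.576]
    - [0, 0, 0, -0.06, 0, -0.12, 0.576]
    - [0, 0, 0, -0.06, 0, -0.15, 0.576]

```text
t: 3.55
tool_pos: [0.3793, -0.264, 0.0691]
tool_rot: [2.041, 2.384, 0.001]
contact_force: [-0.2, -1.3, 0.4]
opening: 0.0179
grip_force: 0.0
```

```bash
python3 -c "
from h import *
where(); row(-140,38,66,100)"
```

```text
t 3.55 jig -92.5 -0.8 z 69.1 yaw 89.63 tilt 0.21 F [-0.16 -1.25  0.36] open 0.0179
[-140, 38, 66, 100] [0.0008, 0.0009, -0.0576, 0.1283, -0.1592, 0.0097] p [ 0.326 -0.233  0.066]
```

>>> carry_out:
  rows:
    - [0, 0, -0.03, 0.06, -0.1592, 0, 1]
    - [0, 0, -0.0576, 0.1283, -0.1592, 0, 1]
    - [0, 0, -0.0576, 0.1283, -0.1592, 0, 1]
    - [0, 0, -0.0576, 0.1283, -0.1592, 0, 1]
    - [0, 0, -0.0576, 0.1283, -0.1592, 0, 1]
  force: 20

```text
t: 4.05
tool_pos: [0.3254, -0.2324, 0.0669]
tool_rot: [1.819, 2.561, -0.0]
contact_force: [-0.1, -0.4, -0.5]
opening: 0.0002
grip_force: 0.0
```

```bash
python3 -c "
from h import *
where(); row(-140,38,22,100)
w=get_image('wrist');cv2.imwrite('pics/w4.png',w['img'])"
```

```text
t 4.05 jig -140.6 39.0 z 66.9 yaw 100.01 tilt 0.05 F [-0.13 -0.39 -0.5 ] open 0.0002
[-140, 38, 22, 100] [0.0001, 0.0003, 0.0001, -0.0036, 0.0013, 0.1497] p [ 0.326 -0.233  0.022]
```

View pics/w4.png

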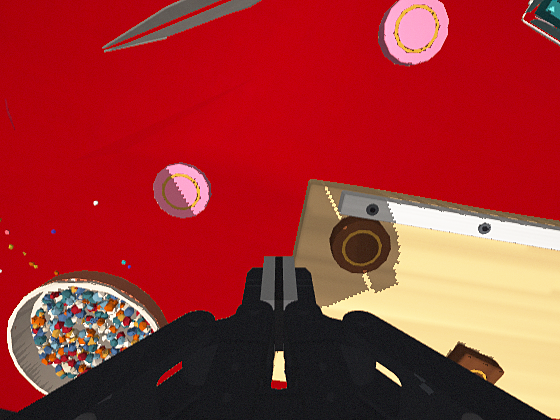

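The wrist view shows the shut fingers at (280,270) off the board's near end. The blank at (360,243) is still against the rail and the way down is free.

>>> carry_out:
  rows:
    - [0, 0, 0, -0.0036, 0.0013, 0.08, 1]
    - [0, 0, 0, -0.0036, 0.0013, 0.15, 1]
    - [0, 0, 0, -0.0036, 0.0013, 0.15, 1]
    - [0, 0, 0, -0.0036, 0.0013, 0.15, 1]

```text
t: 4.5
tool_pos: [0.3256, -0.2328, 0.0216]
tool_rot: [-1.818, -2.561, -0.0]
contact_force: [0.5, -0.4, -0.1]
opening: -0.0002
grip_force: 0.0
```

```bash
python3 -c "
from h import *
where(); row(-90,38,22,100);row(-60,38,22,100)"
```

```text
t 4.5 jig -140.4 38.7 z 21.6 yaw 100.04 tilt 0.06 F [ 0.47 -0.36 -0.14] open -0.0002
[-90, 38, 22, 100] [-0.0001, -0.0003, 0.0002, -0.0315, 0.1651, -0.0014] p [ 0.375 -0.225  0.022]
[-60, 38, 22, 100] [-0.0001, -0.0003, 0.0002, -0.0489, 0.2636, -0.0015] p [ 0.405 -0.221  0.022]
```

>>> carry_out:
  rows:
    - [0, 0, 0, -0.008, 0.04, 0, 1]
    - [0, 0, 0, -0.014, 0.07, 0, 1]
    - [0, 0, 0, -0.02, 0.1, 0, 1]
    - [0, 0, 0, -0.026, 0.13, 0, 1]
    - [0, 0, 0, -0.0315, 0.165, 0, 1]

```text
t: 5.0
tool_pos: [0.3764, -0.2252, 0.0219]
tool_rot: [1.818, 2.562, -0.0]
contact_force: [-1.6, 0.5, 0.1]
opening: 0.0
grip_force: 0.3
```

```bash
python3 -c "
from h import *
where(); row(-40,38,22,100)
cv2.imwrite('pics/t5.png',cv2.resize(get_image('top')['img'][125:310,225:360],None,fx=3.2,fy=3.2));w=get_image('wrist');cv2.imwrite('pics/w5.png',w['img'])"
```

```text
t 5.0 jig -89.1 38.0 z 21.9 yaw 100.06 tilt 0.03 F [-1.59  0.47  0.09] open 0.0
[-40, 38, 22, 100] [0.0001, 0.0002, 0.0004, -0.0286, 0.161, -0.0004] p [ 0.425 -0.217  0.022]
```

View pics/w5.png

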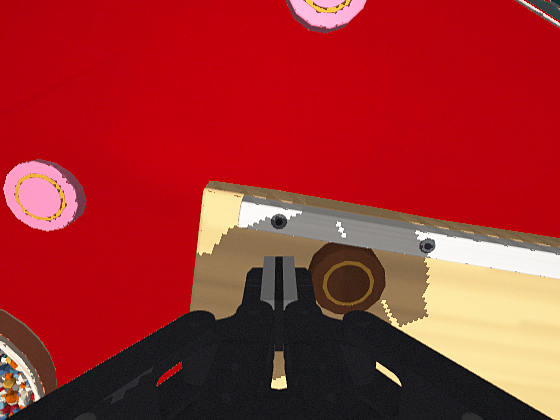

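The blank (347,280) is in contact with the finger's side and against the rail. I continue along the rail.

>>> carry_out:
  rows:
    - [0, 0, 0, -0.006, 0.033, 0, 1]
    - [0, 0, 0, -0.012, 0.066, 0, 1]
    - [0, 0, 0, -0.018, 0.1, 0, 1]
    - [0, 0, 0, -0.024, 0.133, 0, 1]
    - [0, 0, 0, -0.029, 0.163, 0, 1]

```text
t: 5.6
tool_pos: [0.4253, -0.2171, 0.0215]
tool_rot: [-1.818, -2.562, -0.0]
contact_force: [-0.5, -0.7, 0.0]
opening: 0.0
grip_force: 0.1
```

```bash
python3 -c "
from h import *
where(); row(10,38,22,100)
w=get_image('wrist');cv2.imwrite('pics/w6.png',w['img'])
J,ex,ey=pickle.load(open('jig.pkl','rb'));P=lambda x,y,z:proj(w,np.r_[J+ex*x/1e3+ey*y/1e3,z]).round(0)
x=get_obs()['tool_pos'];print('tcp px',proj(w,x),'expected disc centre',P(-9,43,.03),'rail',P(-9,60,.028))"
```

```text
t 5.6 jig -39.6 38.1 z 21.5 yaw 100.06 tilt 0.0 F [-0.51 -0.67  0.03] open 0.0
[10, 38, 22, 100] [0.0, -0.0, 0.0003, -0.0293, 0.1626, -0.0016] p [ 0.474 -0.209  0.022]
tcp px [276.63215608 271.5960634 ] expected disc centre [344. 281.] rail [353. 244.]
```

View pics/w6.png

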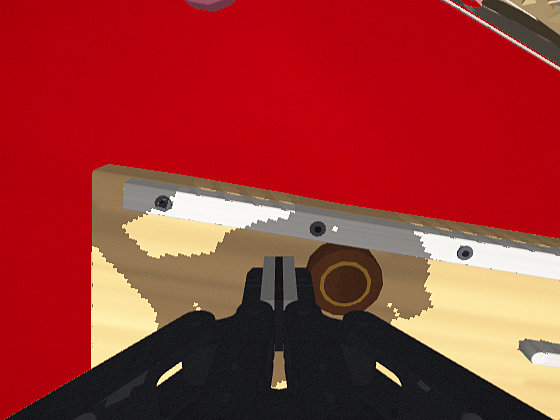

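The blank is at (345,282), and the prediction for rail contact was (344,281). It is tracking well, so I continue.

>>> carry_out:
  rows:
    - [0, 0, 0, -0.006, 0.033, 0, 1]
    - [0, 0, 0, -0.012, 0.066, 0, 1]
    - [0, 0, 0, -0.018, 0.1, 0, 1]
    - [0, 0, 0, -0.024, 0.133, 0, 1]
    - [0, 0, 0, -0.029, 0.163, 0, 1]

```text
t: 6.15
tool_pos: [0.4743, -0.2092, 0.0215]
tool_rot: [1.818, 2.562, 0.0]
contact_force: [-0.5, -0.2, -0.6]
opening: -0.0002
grip_force: 0.1
```

```bash
python3 -c "
from h import *
where(); row(50,38,22,100);row(60,38,22,100)
w=get_image('wrist');im=w['img'];h=cv2.cvtColor(im,cv2.COLOR_BGR2HSV)
m=cv2.inRange(h,(12,150,80),(24,255,180));
m[:240]=0;m[320:]=0;m[:,:315]=0;m[:,375:]=0;ys,xs=np.nonzero(m);print('ring px',len(xs),np.median(xs),np.median(ys),xs.min() if len(xs) else 0,xs.max() if len(xs) else 0)
cv2.imwrite('pics/w7.png',im)"
```

```text
t 6.15 jig 10.1 38.1 z 21.5 yaw 100.06 tilt 0.0 F [-0.53 -0.2  -0.56] open -0.0002
[50, 38, 22, 100] [0.0, 0.0, 0.0003, -0.0235, 0.131, -0.0016] p [ 0.514 -0.203  0.022]
[60, 38, 22, 100] [0.0, 0.0, 0.0003, -0.0293, 0.1638, -0.0016] p [ 0.524 -0.201  0.022]
ring px 572 344.0 281.0 320 370
```

View pics/w7.png

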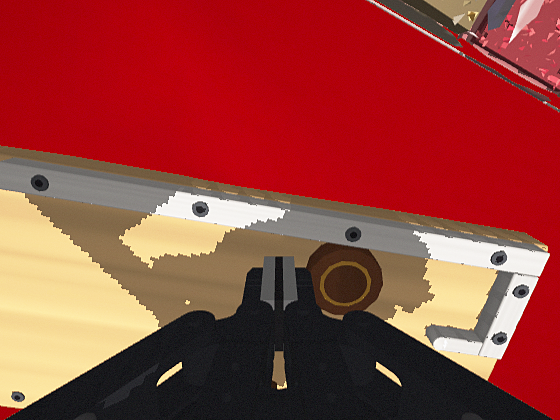

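The blank (344,281) is against the rail and lined up with the pocket mouth at (435,300). That was the last picture, so from here I go by numbers.

>>> carry_out:
  rows:
    - [0, 0, 0, -0.006, 0.033, 0, 1]
    - [0, 0, 0, -0.012, 0.066, 0, 1]
    - [0, 0, 0, -0.017, 0.095, 0, 1]
    - [0, 0, 0, -0.021, 0.115, 0, 1]
    - [0, 0, 0, -0.0235, 0.131, 0, 1]

```text
t: 6.7
tool_pos: [0.5134, -0.2029, 0.0215]
tool_rot: [-1.818, -2.562, 0.0]
contact_force: [-0.6, 0.6, 0.3]
opening: -0.0003
grip_force: 0.2
```

>>> carry_out:
  rows:
    - [0, 0, 0, -0.002, 0.01, 0, 1]
    - [0, 0, 0, -0.004, 0.02, 0, 1]
    - [0, 0, 0, -0.005, 0.027, 0, 1]
    - [0, 0, 0, -0.005, 0.03, 0, 1]
    - [0, 0, 0, -0.005, 0.03, 0, 1]

```text
t: 7.2
tool_pos: [0.5218, -0.2015, 0.0216]
tool_rot: [1.818, 2.562, 0.0]
contact_force: [-0.6, 0.4, -0.1]
opening: 0.0
grip_force: 0.0
```

```bash
cat >> h.py <<'E'
def ring():
    w=get_image('wrist');h=cv2.cvtColor(w['img'],cv2.COLOR_BGR2HSV)
    m=cv2.inRange(h,(12,150,80),(24,255,180)); m[:240]=0;m[320:]=0;m[:,:315]=0;m[:,375:]=0
    ys,xs=np.nonzero(m); J,ex,ey=pickle.load(open('jig.pkl','rb'))
    X=ray(w,((xs.min()+xs.max())/2,(ys.min()+ys.max())/2),.03)[:2]-J; Y=ray(w,(np.median(xs),np.median(ys)),.03)[:2]-J
    print('ring',len(xs),np.median(xs),np.median(ys),X@ex*1e3,X@ey*1e3,Y@ex*1e3,Y@ey*1e3)
E
python3 -c "
from h import *
where(); row(62,38,22,100); row(65,38,22,100); ring()"
```

```text
t 7.2 jig 58.2 38.1 z 21.6 yaw 100.05 tilt 0.0 F [-0.63  0.35 -0.09] open 0.0
[62, 38, 22, 100] [0.0, 0.0, 0.0003, -0.0025, 0.0124, -0.0015] p [ 0.526 -0.201  0.022]
[65, 38, 22, 100] [0.0, 0.0, 0.0003, -0.0043, 0.0222, -0.0015] p [ 0.528 -0.2    0.022]
ring 580 345.0 280.0 87.90525718369825 43.85125735322327 88.88866301754743 43.51819414206455
```

Disc centre is at about x 88, with about 5 mm left. I creep forward until force builds.

>>> carry_out:
  rows:
    - [0, 0, 0, -0.001, 0.005, 0, 1]
    - [0, 0, 0, -0.002, 0.01, 0, 1]
    - [0, 0, 0, -0.0025, 0.0135, 0, 1]
    - [0, 0, 0, -0.0025, 0.0135, 0, 1]

```text
t: 7.65
tool_pos: [0.526, -0.2009, 0.0216]
tool_rot: [1.818, 2.562, 0.0]
contact_force: [-0.6, -0.2, -0.0]
opening: -0.0001
grip_force: 0.0
```

```bash
python3 -c "
from h import *
where(); ring()"
```

```text
t 7.65 jig 62.5 38.0 z 21.6 yaw 100.05 tilt 0.01 F [-0.61 -0.16 -0.03] open -0.0001
ring 586 344.0 281.0 92.65942453308656 41.82794842525028 92.86066588259963 42.883653078878254
```

>>> carry_out:
  rows:
    - [0, 0, 0, -0.0005, 0.003, 0, 1]
    - [0, 0, 0, -0.001, 0.006, 0, 1]
    - [0, 0, 0, -0.0015, 0.008, 0, 1]
    - [0, 0, 0, -0.0015, 0.008, 0, 1]

```text
t: 8.1
tool_pos: [0.5283, -0.2005, 0.0215]
tool_rot: [1.818, 2.562, 0.0]
contact_force: [-0.2, -0.4, 0.3]
opening: -0.0001
grip_force: 0.0
```

```bash
python3 -c "
from h import *
where(); ring()"
```

```text
t 8.1 jig 64.8 38.0 z 21.5 yaw 100.05 tilt 0.0 F [-0.23 -0.4   0.34] open -0.0001
ring 584 345.0 280.5 96.36116231195635 41.01974319278644 95.61392995531598 43.18580055080846
```

>>> carry_out:
  rows:
    - [0, 0, 0, -0.0005, 0.003, 0, 1]
    - [0, 0, 0, -0.001, 0.006, 0, 1]
    - [0, 0, 0, -0.0015, 0.008, 0, 1]
    - [0, 0, 0, -0.0015, 0.008, 0, 1]

```text
t: 8.55
tool_pos: [0.5303, -0.2001, 0.0214]
tool_rot: [-1.817, -2.561, 0.001]
contact_force: [-1.8, -1.2, 0.2]
opening: 0.0004
grip_force: 1.2
```

```bash
python3 -c "
from h import *
where(); ring()"
```

```text
t 8.55 jig 66.8 38.1 z 21.4 yaw 100.06 tilt 0.07 F [-1.81 -1.22  0.15] open 0.0004
ring 594 344.0 281.0 97.75091588412305 41.34140781624379 97.12412655151871 43.01455080807744
```

Force is starting to build (grip sensor 1.2 N). I press a little more to confirm that it has seated.

>>> carry_out:
  rows:
    - [0, 0, 0, -0.0005, 0.003, 0, 1]
    - [0, 0, 0, -0.001, 0.006, 0, 1]
    - [0, 0, 0, -0.001, 0.006, 0, 1]
    - [0, 0, 0, -0.001, 0.006, 0, 1]

```text
t: 9.0
tool_pos: [0.5308, -0.2, 0.0212]
tool_rot: [-1.816, -2.559, 0.004]
contact_force: [-8.1, -2.2, 3.5]
opening: 0.0
grip_force: 4.4
```

```bash
python3 -c "
from h import *
where(); row(40,34,21.5,100); ring()"
```

```text
t 9.0 jig 67.3 38.1 z 21.2 yaw 100.07 tilt 0.26 F [-8.11 -2.22  3.5 ] open 0.0
[40, 34, 21.5, 100] [-0.0013, -0.0005, 0.0004, 0.0025, -0.0921, -0.0005] p [ 0.504 -0.208  0.022]
ring 606 342.0 281.0 97.18546293234016 41.09441412534477 96.72225734808553 43.04727921858452
```

It is seated: 8 N against the end stop, with the TCP stopped. I retreat slowly, then rise.

>>> carry_out:
  rows:
    - [0, 0, 0, 0, -0.008, 0, 1]
    - [0, 0, 0, 0, -0.02, 0, 1]
    - [0, 0, 0, 0.002, -0.06, 0, 1]
    - [0, 0, 0, 0.002, -0.1, 0, 1]
    - [0, 0, 0, 0.002, -0.1, -0.1, 1]

```text
t: 9.55
tool_pos: [0.4988, -0.2075, 0.047]
tool_rot: [-1.814, -2.552, 0.002]
contact_force: [-0.3, -0.3, -0.4]
opening: -0.0002
grip_force: 0.0
```

>>> carry_out:
  rows:
    - [0, 0, 0, 0, -0.05, -0.15, 1]
    - [0, 0, 0, 0, -0.15, -0.3, 1]
    - [0, 0, 0, 0, -0.3, -0.4, 1]
    - [0, 0, 0, 0, -0.4, -0.4, 1]
    - [0, 0, 0, 0, -0.4, -0.4, 1]

```text
t: 10.05
tool_pos: [0.3883, -0.2503, 0.1733]
tool_rot: [1.821, 2.555, -0.002]
contact_force: [0.6, 0.0, -0.2]
opening: -0.0001
grip_force: 0.0
```

```bash
python3 -c "
from h import *
where()
c=get_image('top');c0=pickle.load(open('c0.pkl','rb'))['top'];J,ex,ey=pickle.load(open('jig.pkl','rb'))
P=lambda x,y,z:proj(c,np.r_[J+ex*x/1e3+ey*y/1e3,z])
print('home px',P(93,43,.03),'stop',P(110,43,.028),'rail',P(93,60,.028),'px/mm',np.linalg.norm(P(93,43,.03)-P(83,43,.03))/10)
im=c['img'].astype(int);m=((im[...,1]<110)&(im[...,0]<90)&(im[...,2]<160)).astype(np.uint8);k=np.zeros_like(m);k[140:235,245:336]=1;m*=k
for q in cv2.findContours(m,0,2)[0]:
  if cv2.contourArea(q)>60:
    M=cv2.moments(cv2.convexHull(q));u,v=M['m10']/M['m00'],M['m01']/M['m00'];X=ray(c,(u,v),.029)[:2]-J;print(cv2.boundingRect(q),(u,v),X@ex*1e3,X@ey*1e3)
d=np.abs(im-c0['img']).max(2)>60
for n,(a,b,e,f) in dict(spool=(294,132,322,162),square=(300,198,328,226)).items(): print(n,'changed px',d[b:f,a:e].sum())
for v in range(150,176,1): print(v,im[v,262:268].mean(0).round(0))
"
```

```text
t 10.05 jig -81.3 11.2 z 173.3 yaw 99.82 tilt 0.23 F [ 0.62  0.02 -0.18] open -0.0001
home px [255.45035007 162.98900523] stop [253.96305545 153.19337959] rail [245.33652784 164.92405906] px/mm 0.6012892052877955
(245, 181, 80, 54) (281.24652987326493, 211.05718165359082) 8.101339087062016 13.946196108766513
(247, 153, 16, 16) (254.8736730360934, 160.13269639065817) 98.07226696121461 43.25351549784188
spool changed px 0
square changed px 59
150 [205. 209. 212.]
151 [238. 242. 244.]
152 [132. 139. 146.]
153 [147. 198. 220.]
154 [178. 243. 254.]
155 [172. 238. 253.]
156 [143. 208. 236.]
157 [125. 191. 230.]
158 [100. 160. 211.]
159 [ 90. 150. 203.]
160 [ 93. 160. 216.]
161 [ 85. 157. 213.]
162 [ 57. 120. 186.]
163 [ 54. 117. 184.]
164 [ 53. 116. 177.]
165 [ 55. 120. 181.]
166 [ 55. 114. 178.]
167 [ 68. 120. 180.]
168 [ 82. 136. 190.]
169 [ 89. 145. 192.]
170 [102. 160. 197.]
171 [108. 167. 193.]
172 [137. 204. 225.]
173 [172. 243. 254.]
174 [172. 244. 254.]
175 [171. 244. 254.]
```

Seated within measurement error: the disc spans rows 153–172 and touches the stop edge at row 152. The spool is unchanged, but the arm's shadow covers the square blank, so I clear the arm and check once more.

>>> carry_out:
  rows:
    - [0, 0, 0, -0.15, -0.1, -0.1, 1]
    - [0, 0, 0, -0.3, -0.2, -0.2, 1]
    - [0, 0, 0, -0.5, -0.25, -0.25, 1]
    - [0, 0, 0, -0.7, -0.25, -0.25, 1]
    - [0, 0, 0, -0.8, -0.25, -0.25, 1]

```text
t: 10.6
tool_pos: [0.3935, -0.4796, 0.2451]
tool_rot: [1.818, 2.561, 0.0]
contact_force: [0.3, 0.5, 0.5]
opening: -0.0001
grip_force: 0.0
```

```bash
python3 -c "
from h import *
where()
c=get_image('top');c0=pickle.load(open('c0.pkl','rb'))['top']
im=c['img'].astype(int);d=np.abs(im-c0['img']).max(2)>60
for n,(a,b,e,f) in dict(spool=(294,132,322,162),square=(300,198,328,226),oldround=(310,256,338,284),home=(240,148,272,180)).items():
  ys,xs=np.nonzero(d[b:f,a:e]); print(n,len(xs),(xs.min()+a,xs.max()+a,ys.min()+b,ys.max()+b) if len(xs) else '')
print('col',im[148:178,254:257,1].mean(1).astype(int).tolist()); print('row',im[162:165,238:272,1].mean(0).astype(int).tolist())
"
```

```text
t 10.6 jig -113.0 -215.9 z 245.1 yaw 100.03 tilt 0.06 F [0.31 0.54 0.47] open -0.0001
spool 0 
square 0 
oldround 355 (np.int64(314), np.int64(334), np.int64(259), np.int64(280))
home 349 (np.int64(246), np.int64(266), np.int64(154), np.int64(174))
col [252, 252, 252, 253, 253, 150, 70, 69, 75, 137, 58, 59, 61, 63, 61, 63, 66, 66, 70, 70, 76, 199, 83, 78, 79, 46, 86, 232, 232, 232]
row [223, 248, 194, 158, 186, 244, 250, 206, 82, 71, 94, 114, 94, 61, 60, 60, 63, 63, 64, 66, 66, 64, 68, 143, 165, 79, 78, 68, 85, 194, 235, 243, 253, 254]
```

The square blank and spool are unchanged. The disc's edge directly adjoins the white stop (row 153) and the rail (column 245), with no gap on either side.

```bash
python3 -c "
from h import *
print(finish_job())"
```

```text
the job is handed in; nothing more can be done
None
```

The job is handed in: the round blank lies in the corner pocket with no visible gap to the rail or the end stop, the square blank and spool show no change in the last top image, and the arm finished clear at about 10.6 s; no verdict was returned.

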